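Move three reagent bottles on to their next station

TASK

Move each bottle on to its next station: the yellow-capped one, now weighed, goes from the balance to the magnetic stirrer, the blue-capped one, now stirred, goes from the stirrer into the orange dish, and the green-capped one goes from the dish onto the balance. Each of these takes only one bottle, so stand one of them in the white tray for a while to free its place. Set every bottle down gently and upright in the middle of its place, never dropping it or knocking two bottles together, and leave the beaker, wash bottle and mortar where they are.

Things in the scene. Friction and masses are not known exactly. Their poses are not given: they have to be found in the camera images.
- yellow_bottle: 150 ml laboratory bottle of amber glass with a white paper band and a yellow screw cap; at the start it stands on the balance pan. Upright, round, 112 mm high: body 62 mm diameter up to 64 mm, shoulder above it, cap 52 mm diameter from 86 to 112 mm (the place to grip). Origin: centre of its underside; z up along its axis. About 0.2 to 0.4 kg, closed.
- blue_bottle: 150 ml laboratory bottle of amber glass with a white paper band and a blue screw cap; at the start it stands on the stirrer plate. Upright, round, 112 mm high: body 62 mm diameter up to 64 mm, shoulder above it, cap 52 mm diameter from 86 to 112 mm (the place to grip). Origin: centre of its underside; z up along its axis. About 0.2 to 0.4 kg, closed.
- green_bottle: 150 ml laboratory bottle of amber glass with a white paper band and a green screw cap; at the start it stands in the orange dish. Upright, round, 112 mm high: body 62 mm diameter up to 64 mm, shoulder above it, cap 52 mm diameter from 86 to 112 mm (the place to grip). Origin: centre of its underside; z up along its axis. About 0.2 to 0.4 kg, closed.
- balance: Compact laboratory balance, light grey, fixed: flat round steel pan of 120 mm diameter whose top is 60 mm above the bench; housing 180 mm wide, 220 mm deep, 48 mm high, with a dark display in front of the pan. Origin: on the bench directly under the centre of the pan; z up, -x towards the display.
- stirrer: Magnetic stirrer, white, fixed: flat round white plate of 125 mm diameter whose top is 62 mm above the bench; housing 150 mm wide, 205 mm deep, with a blue front panel and a black knob with a yellow ring in front of the plate. Origin: on the bench directly under the centre of the plate; z up, -x towards the knob.
- dish: Round orange plastic spill dish, fixed, room for one bottle: 124 mm outer diameter, 22 mm high, wall 4 mm, flat floor of 112 mm diameter 4 mm above the bench. Origin: on the bench under its centre; z up.
- tray: White rectangular plastic rinse tray, fixed, empty at the start (the free place): outside 240 mm along its x, 180 mm along its y, 38 mm high with a narrow rim around the top, wall 5 mm, flat floor 5 mm above the bench with shallow painted-on lines. Origin: on the bench under its centre; z up.
- beaker: Bystander: clear glass beaker, 70 mm diameter, 92 mm high. Origin: centre of its underside.
- wash_bottle: Bystander: white plastic wash bottle with red cap and bent red spout, 60 mm diameter, 180 mm high over the spout, which reaches 58 mm to its -x. Origin: centre of its underside.
- mortar: Bystander: white ceramic mortar bowl, 96 mm diameter, 55 mm high. Origin: centre of its underside.
Mind the look-alikes: they are no part of the job. What is shaped like the yellow_bottle but pink or red is not meant. Leave any pink or purple look-alike of the green_bottle alone.

How it is judged:
On the way:
1. one of the three bottles stands released and upright on the floor of the white tray (((horizontal distance between yellow_bottle and tray below 0.095 m and z of yellow_bottle in the frame of tray below 0.01 m and angle between yellow_bottle's own z axis and vertical below 0.1 rad and linear speed of yellow_bottle below 0.03 m/s and contact force between yellow_bottle and the fingers below 0.3 N) or (horizontal distance between blue_bottle and tray below 0.095 m and z of blue_bottle in the frame of tray below 0.01 m and angle between blue_bottle's own z axis and vertical below 0.1 rad and linear speed of blue_bottle below 0.03 m/s and contact force between blue_bottle and the fingers below 0.3 N) or (horizontal distance between green_bottle and tray below 0.095 m and z of green_bottle in the frame of tray below 0.01 m and angle between green_bottle's own z axis and vertical below 0.1 rad and linear speed of green_bottle below 0.03 m/s and contact force between green_bottle and the fingers below 0.3 N))), for 0.2 s.
At the end, for the whole second after the job is handed in: Yellow-capped bottle on the stirrer plate, green-capped on the balance pan, each within 15 mm of the centre; blue-capped on the floor of the orange dish (within 22 mm); all upright (4.5 degrees), resting on the surface (4 mm), still and released (horizontal distance between yellow_bottle and stirrer below 0.015 m and z of yellow_bottle in the frame of stirrer between 0.058 and 0.066 m and angle between each of yellow_bottle, blue_bottle, green_bottle's own z axis and vertical below 0.08 rad and linear speed of each of yellow_bottle, blue_bottle, green_bottle below 0.02 m/s and horizontal distance between blue_bottle and dish below 0.022 m and z of blue_bottle in the frame of dish between 0 and 0.008 m and horizontal distance between green_bottle and balance below 0.015 m and z of green_bottle in the frame of balance between 0.056 and 0.064 m); the robot touches nothing.
It fails at once if a bottle tipped by more than 30 degrees (angle between any of yellow_bottle, blue_bottle, green_bottle's own z axis and vertical above 0.52 rad).
It fails at once if a bottle dropped (faster than 0.5 m/s out of the fingers: a fall of more than about 12 mm) ((contact force between yellow_bottle and the fingers below 0.2 N and linear speed of yellow_bottle above 0.5 m/s) or (contact force between blue_bottle and the fingers below 0.2 N and linear speed of blue_bottle above 0.5 m/s) or (contact force between green_bottle and the fingers below 0.2 N and linear speed of green_bottle above 0.5 m/s)).
It fails at once if two bottles knocked together (more than 4 N) (contact force between yellow_bottle and blue_bottle above 4 N or contact force between blue_bottle and green_bottle above 4 N or contact force between green_bottle and yellow_bottle above 4 N).
It fails at once if the beaker, wash bottle or mortar moved by more than 30 mm or tipped ((distance of beaker from where it was at the start of the episode above 0.03 m or angle between beaker's own z axis and vertical above 0.35 rad) or (distance of wash_bottle from where it was at the start of the episode above 0.03 m or angle between wash_bottle's own z axis and vertical above 0.35 rad) or (distance of mortar from where it was at the start of the episode above 0.03 m or angle between mortar's own z axis and vertical above 0.35 rad)).
It also fails if it takes over 112 s, if anything falls off the work surface, if the arm or the gripper's body presses on something with over 40 N, if the wrist force passes 120 N, or if a joint passes its speed limit or range.

ROBOT

A 6-joint arm with a two-finger parallel gripper is mounted at the origin on the work surface. World frame = base frame: x ahead of the robot, y to its left, z up, the work surface at z = 0. Lengths are in m, angles in rad, forces in N, time in s.
With the tool pointing down it reaches from about 0.15 to 0.775 m from the base axis. Payload 6.1 kg.
Tool frame: the origin (TCP) lies midway between the tips of the shut fingers; the grasp point (between the pads) lies 19 mm behind it (env.pinch_z is the distance from the TCP to the grasp point, in m); z points along the fingers, y is the direction in which the jaws open and shut (so a half turn about z gives the same grasp; the last joint's range is limited). The gripper opens to 85 mm and grips with 20 to 120 N. Pads are 22 mm wide; open, the fingers measure 114 mm over their backs; the gripper's body (76 mm by 85 mm) begins 54 mm behind the grasp point. The pads swing forward as they close: fully open they stand 13 mm farther back than shut.
Start: joints at [1.281, 0.126, -0.04, 1.405, 0, 1.571], TCP at [0.15, 0.503, 0.231] pointing down, gripper open.
Joint ranges: [-2.72, 2.72], [-0.95, 1.95], [-1.27, 1.35], [-1.78, 2.02], [-1.46, 1.47], [-3.14, 3.14]. Speed limits (rad/s): [2.39, 2.39, 3.01, 3.14, 3.14, 3.14].

INTERFACE

Orientations are given as a unit quaternion [x, y, z, w].
In Python, from plant import env gives the robot as it stands.
- The arm moves only by the tool play_rows, never from a script. Its argument "plan" is a list of rows, each an object of numbers: "rx", "ry", "rz": the turn, a rotation vector about the world's x, y, z in degrees; "x", "y", "z": the shift along the world's x, y, z in m; "fingers": the finger opening in m, from 0 to 0.0854. A call has 1 to 10 rows; each row is the pose to reach, as a shift and turn from the pose commanded when the call began; what a row does not reach only later rows make up. A row lasts 1/10 s, in which the tool goes at most 50 mm and 8.59 degrees, less where a joint would pass 70% of its speed; a pose out of reach is approached as far as the arm can. A call with a gripper value outside its range is refused whole. The fingers move at their own pace and stop on an object; "squeeze" is the grip in N (left out, the last holds). Time passes only in rows, so rows that repeat a pose let the fingers close. It gives the time, the measured TCP pose, the force and the opening at its end, in the units of the state.
- env.observe(): the state, without advancing time (a new reading comes with each control period).
- env.grab_frame(name): name is "side" or "top"; returns a dict with "image" (420x560x3 uint8, blue, green, red), "range_z" (420x560 float32, m along the optical axis (not along the pixel's ray), 0 where there is no reading), "intrinsics" (3x3 intrinsics, pixels), "distortion" ([k1, k2, p1, p2, k3] as OpenCV has them; the pictures are not rectified), "camera_from_world" (4x4, takes a point from world to camera coordinates). Camera axes: x right, y down, z forward; pixel columns grow to the right and rows downward; lengths in m; the calibration is good to about 2 mm. A picture is of the moment at which its call begins.
- env.hand_in(): hands the job in, once; it reports no verdict.
The state is a dict: "time": time; "joints": joint angles; "joint_velocities": joint speeds; "joint_efforts": joint torques, N m; "tool_pos": TCP position; "eef_rot": TCP orientation; "contact_force": force on the tool from outside, world axes, zero at the start; "torque": the same for the moment, N m; "gripper_width": finger opening in m.
Only numpy, scipy, OpenCV 4.12 (cv2) and the standard library are available. Lean on these libraries where they do the work, as an engineer would, in place of code of your own. Each camera call takes 0.05 s, during which the arm holds its last target. There are 200 camera calls.

## Working session

There is one attempt and no reset: what is moved stays moved. The work goes in short steps, Python scripts to look and compute and a tool call to move; the robot and the scene stay as the last step left them, time stands still between calls to the robot, and variables do not carry over. Pictures are saved under pics/ and viewed, on a budget of 14 in all, crops included, one or two more only if the job needs it, and the job is handed in when it is done.

Besides the shell and the picture viewer there is one more tool, called after ">>>" as name(argument=value, ...) on one line, values as JSON. play_rows: Moves the arm, as the interface text tells. Its arguments: {"type":"object","properties":{"plan":{"type":"array","items":{"type":"object","properties":{"rx":{"type":"number"},"ry":{"type":"number"},"rz":{"type":"number"},"x":{"type":"number"},"y":{"type":"number"},"z":{"type":"number"},"fingers":{"type":"number"}}}},"squeeze":{"type":"number"}},"required":["plan"]}

```bash
mkdir -p pics; ls
cat > h.py <<'E'
import numpy as np, cv2
from plant import env
def grab(n): return env.grab_frame(n)
def px2w(f,u,v,z=None,d=None):
    """pixel -> world, on plane z, or by depth image"""
    K=np.array(f["intrinsics"]);D=np.array(f["distortion"],float)
    T=np.linalg.inv(np.array(f["camera_from_world"]))
    p=cv2.undistortPoints(np.array([[[u,v]]],float),K,D)[0,0]
    r=np.array([p[0],p[1],1.])
    if z is None:
        if d is None: d=float(f["range_z"][int(round(v)),int(round(u))])
        return T[:3,:3]@(r*d)+T[:3,3]
    w=T[:3,:3]@r; return T[:3,3]+w*(z-T[2,3])/w[2]
def cloud(f):
    K=np.array(f["intrinsics"]);D=np.array(f["distortion"],float)
    T=np.linalg.inv(np.array(f["camera_from_world"]));Z=f["range_z"]
    h,w=Z.shape;uu,vv=np.meshgrid(np.arange(w),np.arange(h))
    p=cv2.undistortPoints(np.stack([uu,vv],-1).reshape(-1,1,2).astype(float),K,D).reshape(h,w,2)
    P=np.dstack([p*Z[...,None],Z])@T[:3,:3].T+T[:3,3]; P[Z==0]=np.nan
    return P
def circ(P):
    A=np.c_[2*P[:,:2],np.ones(len(P))];s=np.linalg.lstsq(A,(P[:,:2]**2).sum(1),rcond=None)[0]
    return s[0],s[1],np.sqrt(s[2]+s[0]**2+s[1]**2)
E
python3 - <<'E'
from h import *
for n in ("top","side"):
    f=grab(n);cv2.imwrite(f"pics/{n}0.png",cv2.resize(f["image"],(784,588)) if 0 else f["image"])
    np.savez(f"{n}0.npz",**{k:np.array(v) for k,v in f.items()})
    print(n,np.linalg.inv(f["camera_from_world"])[:3,3],np.array(f["intrinsics"]).diagonal())
print(env.observe(),env.pinch_z)
E
```

```text
pics
top [ 0.53393663 -0.05475825  1.19367321] [389.07038764 389.07038764   1.        ]
side [0.58675293 0.75758945 0.98414033] [443.74736901 443.74736901   1.        ]
{'time': 0.1, 'joints': array([ 1.28102630e+00,  1.26309748e-01, -4.04746158e-02,  1.40540573e+00,
        1.09583481e-05,  1.57075634e+00]), 'joint_velocities': array([ 0.00106034, -0.00383671,  0.00297711,  0.0006344 , -0.0003574 ,
       -0.00019754]), 'joint_efforts': array([ 1.44572823e-05, -4.36900127e+01,  3.53607059e+01,  1.36460492e-02,
        1.70736155e-05, -1.12792685e-05]), 'tool_pos': array([0.14990378, 0.50277023, 0.23062638]), 'eef_rot': array([ 1.44358835e-01,  9.89525159e-01, -6.88787829e-04, -1.06050504e-04]), 'contact_force': array([0.33599266, 0.31937999, 0.10545649]), 'torque': array([-0.01990782, -0.00258834,  0.03734389]), 'gripper_width': 0.08531629728285617} 0.0187
```

View pics/top0.png

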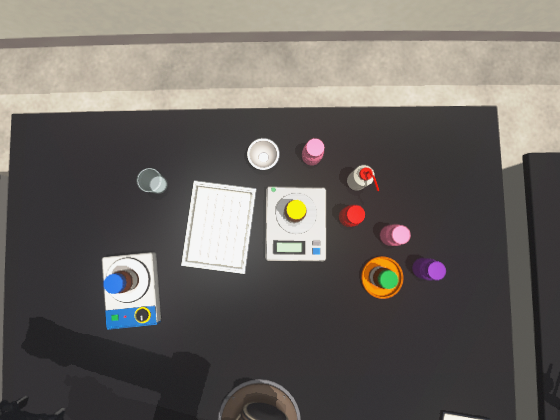

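View pics/side0.png

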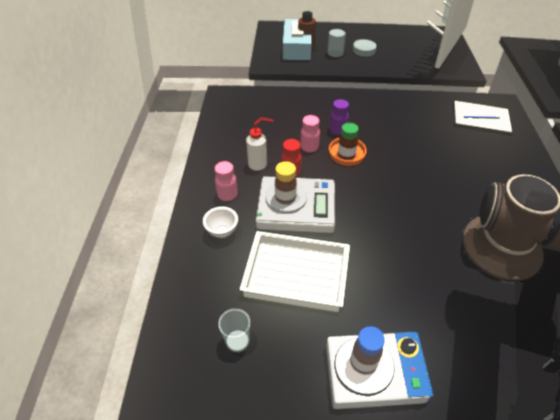

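The top view has the stirrer with blue at (115,283), the balance with yellow at (296,210) and the dish with green at (388,279). The tray is at (219,227). The look-alikes, red at (352,215), pink at (397,235) and purple at (433,270), stand near the balance and dish. Next I measure from depth and colour.

Run:
```python
from h import *
rng={"yellow":(22,35),"blue":(105,120),"green":(50,75),"orange":(6,16),"red":(-1,4),"pink":(160,176),"purple":(130,150)}
for n in ("top","side"):
    f=dict(np.load(n+"0.npz"));P=cloud(f);hsv=cv2.cvtColor(f["image"],cv2.COLOR_BGR2HSV);H=hsv[...,0].astype(int)
    print(n)
    for c,(a,b) in rng.items():
        m=((H>=a)&(H<=b)&(hsv[...,1]>130)&(hsv[...,2]>60)).astype(np.uint8)
        k,L,S,C=cv2.connectedComponentsWithStats(m)
        for i in range(1,k):
            if S[i,4]<60: continue
            Q=P[L==i];Q=Q[~np.isnan(Q[:,0])]
            if len(Q)<20: continue
            zt=np.percentile(Q[:,2],90);T=Q[abs(Q[:,2]-zt)<.004]
            mid=(T[:,:2].max(0)+T[:,:2].min(0))/2
            print(c,C[i].round(),S[i,4],"ztop %.3f"%zt,"mean",T[:,:2].mean(0).round(4),"mid",mid.round(4),"ext",np.ptp(T[:,:2],axis=0).round(3))
    # fixtures by height slices: label components
    Z=P[...,2]
    for nm,lo,hi,reg in (("pan",.0575,.066,None),("tray rim",.033,.042,None),("balhouse",.043,.053,None),("dishrim",.018,.026,None),("92",.082,.1,None),("mortar",.05,.058,None)):
        m=((Z>lo)&(Z<hi)).astype(np.uint8);k,L,S,C=cv2.connectedComponentsWithStats(m)
        for i in range(1,k):
            if S[i,4]<120: continue
            Q=P[L==i]
            (c,(w,h),a)=cv2.minAreaRect(Q[:,:2].astype(np.float32)*1000)
            (ec,r)=cv2.minEnclosingCircle(Q[:,:2].astype(np.float32)*1000)
            print(nm,C[i].round(),S[i,4],"z %.4f"%np.median(Q[:,2]),"rect",np.round(c),round(w),round(h),round(a,1),"circ",np.round(ec),round(r))
```

```text
top
yellow [296. 209.] 306 ztop 0.175 mean [ 0.6161 -0.1121] mid [ 0.6163 -0.1126] ext [0.048 0.048]
yellow [144. 314.] 75 ztop 0.065 mean [0.3209 0.3325] mid [0.3269 0.3312] ext [0.03  0.028]
blue [114. 283.] 347 ztop 0.177 mean [0.4308 0.3668] mid [0.4302 0.3669] ext [0.049 0.049]
blue [132. 317.] 477 ztop 0.056 mean [0.3241 0.3614] mid [0.3242 0.3603] ext [0.056 0.14 ]
green [388. 279.] 272 ztop 0.119 mean [ 0.4218 -0.3676] mid [ 0.4216 -0.3671] ext [0.047 0.047]
orange [381. 277.] 680 ztop 0.068 mean [ 0.428  -0.3503] mid [ 0.4214 -0.3602] ext [0.057 0.044]
red [368. 176.] 174 ztop 0.175 mean [ 0.6929 -0.3208] mid [ 0.6941 -0.3198] ext [0.035 0.016]
red [352. 215.] 454 ztop 0.114 mean [ 0.6041 -0.2818] mid [ 0.6043 -0.282 ] ext [0.051 0.048]
purple [430. 269.] 516 ztop 0.114 mean [ 0.4444 -0.503 ] mid [ 0.4441 -0.5027] ext [0.05  0.051]
pan [296. 214.] 812 z 0.0608 rect [ 615. -118.] 118 116 43.3 circ [ 614. -118.] 60
pan [131. 279.] 778 z 0.0627 rect [431. 369.] 126 119 11.2 circ [430. 373.] 65
tray rim [217. 227.] 956 z 0.0379 rect [579. 112.] 189 255 81.7 circ [579. 110.] 156

[... 2195 characters left out ...]
.] 213 z 0.0213 rect [25. 31.] 87 154 52.5 circ [7. 7.] 78
92 [46. 70.] 610 z 0.0912 rect [1591. -887.] 1071 15 90.0 circ [1592. -887.] 535
92 [299.  30.] 205 z 0.0921 rect [  617. -1103.] 125 171 36.7 circ [  614. -1101.] 103
92 [336.  35.] 123 z 0.0957 rect [  432. -1045.] 72 65 66.4 circ [  430. -1044.] 38
92 [513. 242.] 205 z 0.0910 rect [15. 51.] 35 116 74.9 circ [11. 38.] 58
92 [234. 323.] 226 z 0.0900 rect [716. 302.] 67 69 7.6 circ [717. 302.] 36
mortar [320. 204.] 245 z 0.0517 rect [519. -96.] 97 45 85.3 circ [518. -96.] 50
mortar [220. 219.] 234 z 0.0541 rect [795. -25.] 89 97 6.5 circ [796. -25.] 48
mortar [396. 370.] 1510 z 0.0520 rect [399. 371.] 202 148 4.3 circ [396. 375.] 116
```

Both cameras agree to about 3 mm. My averages are:

| Thing | x (m) | y (m) |
|---|---|---|
| Blue bottle | 0.432 | 0.368 |
| Stirrer | 0.431 | 0.374 |
| Balance | 0.616 | -0.118 |
| Tray | 0.580 | 0.111 |

Blue goes to the tray first, so I move above it now.

>>> play_rows(plan=[{"x": 0.01, "y": -0.005, "fingers": 0.085}, {"x": 0.04, "y": -0.02}, {"x": 0.08, "y": -0.038}, {"x": 0.12, "y": -0.058}, {"x": 0.16, "y": -0.077}, {"x": 0.2, "y": -0.096}, {"x": 0.24, "y": -0.115}, {"x": 0.265, "y": -0.128}, {"x": 0.278, "y": -0.134}, {"x": 0.281, "y": -0.135}], squeeze=45)

```text
invalid input
```

>>> play_rows(plan=[{"x": 0.01, "y": -0.005, "z": 0, "rx": 0, "ry": 0, "rz": 0, "fingers": 0.085}, {"x": 0.04, "y": -0.02, "z": 0, "rx": 0, "ry": 0, "rz": 0, "fingers": 0.085}, {"x": 0.08, "y": -0.038, "z": 0, "rx": 0, "ry": 0, "rz": 0, "fingers": 0.085}, {"x": 0.12, "y": -0.058, "z": 0, "rx": 0, "ry": 0, "rz": 0, "fingers": 0.085}, {"x": 0.16, "y": -0.077, "z": 0, "rx": 0, "ry": 0, "rz": 0, "fingers": 0.085}, {"x": 0.2, "y": -0.096, "z": 0, "rx": 0, "ry": 0, "rz": 0, "fingers": 0.085}, {"x": 0.24, "y": -0.115, "z": 0, "rx": 0, "ry": 0, "rz": 0, "fingers": 0.085}, {"x": 0.265, "y": -0.128, "z": 0, "rx": 0, "ry": 0, "rz": 0, "fingers": 0.085}, {"x": 0.278, "y": -0.134, "z": 0, "rx": 0, "ry": 0, "rz": 0, "fingers": 0.085}, {"x": 0.281, "y": -0.135, "z": 0, "rx": 0, "ry": 0, "rz": 0, "fingers": 0.085}], squeeze=45)

```text
time: 1.1
tool_pos: [0.4322, 0.3671, 0.2309]
eef_rot: [0.146, 0.989, -0.0, -0.0]
contact_force: [-1.2, 0.2, 0.9]
gripper_width: 0.085
```

Run:
```python
from h import *
print({k:np.round(v,4) for k,v in env.observe().items() if k in("time","joints","tool_pos","eef_rot")})
for n in ("top","side"):
    f=dict(np.load(n+"0.npz"));hsv=cv2.cvtColor(f["image"],cv2.COLOR_BGR2HSV);P=cloud(f)
    H=hsv[...,0].astype(int)
    m=(H>=4)&(H<=18)&(hsv[...,1]>130)&(hsv[...,2]>90)
    Q=P[m&(P[...,2]>.014)&(P[...,2]<.03)];Q=Q[np.hypot(Q[:,0]-.425,Q[:,1]+.36)<.1]
    print(n,"dish rim circ",np.round(circ(Q),4),len(Q),"enc",cv2.minEnclosingCircle(Q[:,:2].astype(np.float32)))
    mp=(H>155)&(H<178)&(hsv[...,1]>60)&(P[...,2]>.1)&(P[...,2]<.125)
    k,L,S,C=cv2.connectedComponentsWithStats(mp.astype(np.uint8))
    for i in range(1,k):
        if S[i,4]>60: print("pink",P[L==i].mean(0).round(3))
f=dict(np.load("top0.npz"));P=cloud(f)
```

```text
{'time': np.float64(1.1), 'joints': array([7.0410e-01, 2.0690e-01, 5.6200e-02, 1.4208e+00, 1.0000e-04,
       9.9620e-01]), 'tool_pos': array([0.4322, 0.3671, 0.2309]), 'eef_rot': array([ 1.456e-01,  9.894e-01, -2.000e-04, -2.000e-04])}
top dish rim circ [ 0.42   -0.3743  0.0583] 219 enc ((0.4196271300315857, -0.375365674495697), 0.0618981197476387)
pink [ 0.795 -0.173  0.112]
pink [ 0.544 -0.406  0.112]
side dish rim circ [ 0.4226 -0.3754  0.0593] 158 enc ((0.4222409725189209, -0.3735159635543823), 0.06450234353542328)
pink [ 0.548 -0.402  0.109]
pink [ 0.798 -0.17   0.111]
```

>>> play_rows(plan=[{"x": 0, "y": 0.001, "z": -0.01, "rx": 0, "ry": 0, "rz": 0, "fingers": 0.085}, {"x": 0, "y": 0.001, "z": -0.03, "rx": 0, "ry": 0, "rz": 0, "fingers": 0.085}, {"x": 0, "y": 0.001, "z": -0.05, "rx": 0, "ry": 0, "rz": 0, "fingers": 0.085}, {"x": 0, "y": 0.001, "z": -0.07, "rx": 0, "ry": 0, "rz": 0, "fingers": 0.085}, {"x": 0, "y": 0.001, "z": -0.083, "rx": 0, "ry": 0, "rz": 0, "fingers": 0.085}, {"x": 0, "y": 0.001, "z": -0.088, "rx": 0, "ry": 0, "rz": 0, "fingers": 0.085}, {"x": 0, "y": 0.001, "z": -0.088, "rx": 0, "ry": 0, "rz": 0, "fingers": 0.085}])

```text
time: 1.8
tool_pos: [0.4301, 0.3694, 0.1428]
eef_rot: [0.144, 0.99, -0.0, -0.0]
contact_force: [-0.4, -0.7, 0.3]
gripper_width: 0.085
```

Run:
```python
from h import *
f=grab("side");cv2.imwrite("pics/g1.png",cv2.resize(f["image"][240:420,270:470],None,fx=3,fy=3))
```

```text
(no output)
```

View pics/g1.png

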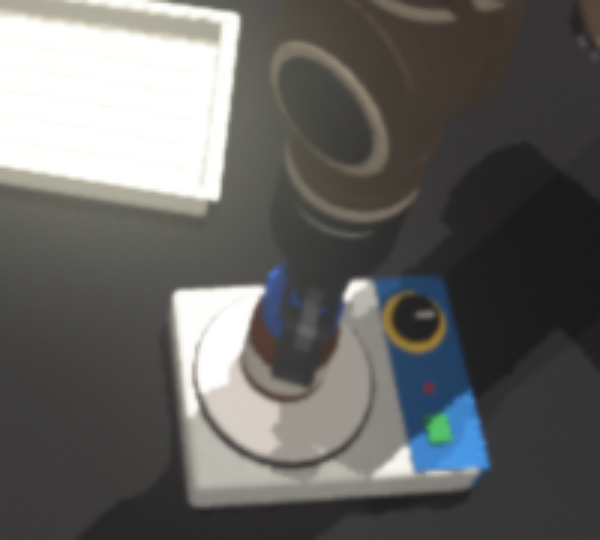

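The side crop shows the blue cap at about (305,300) between the open fingers, with the finger about centred on the bottle. I'll close the gripper.

>>> play_rows(plan=[{"x": 0.001, "y": 0, "z": 0, "rx": 0, "ry": 0, "rz": 0, "fingers": 0.06}, {"x": 0.001, "y": 0, "z": 0, "rx": 0, "ry": 0, "rz": 0, "fingers": 0.055}, {"x": 0.001, "y": 0, "z": 0, "rx": 0, "ry": 0, "rz": 0, "fingers": 0.05}, {"x": 0.001, "y": 0, "z": 0, "rx": 0, "ry": 0, "rz": 0, "fingers": 0.045}, {"x": 0.001, "y": 0, "z": 0, "rx": 0, "ry": 0, "rz": 0, "fingers": 0.04}, {"x": 0.001, "y": 0, "z": 0, "rx": 0, "ry": 0, "rz": 0, "fingers": 0.04}, {"x": 0.001, "y": 0, "z": 0, "rx": 0, "ry": 0, "rz": 0, "fingers": 0.04}, {"x": 0.001, "y": 0, "z": 0, "rx": 0, "ry": 0, "rz": 0, "fingers": 0.04}], squeeze=45)

```text
time: 2.65
tool_pos: [0.4325, 0.3692, 0.1444]
eef_rot: [0.145, 0.989, 0.001, 0.001]
contact_force: [-1.1, -1.8, 6.2]
gripper_width: 0.0509
```

>>> play_rows(plan=[{"x": 0, "y": 0, "z": 0.005, "rx": 0, "ry": 0, "rz": 0, "fingers": 0.04}, {"x": 0, "y": 0, "z": 0.02, "rx": 0, "ry": 0, "rz": 0, "fingers": 0.04}, {"x": 0.005, "y": -0.01, "z": 0.045, "rx": 0, "ry": 0, "rz": 0, "fingers": 0.04}, {"x": 0.02, "y": -0.034, "z": 0.065, "rx": 0, "ry": 0, "rz": 0, "fingers": 0.04}, {"x": 0.04, "y": -0.07, "z": 0.075, "rx": 0, "ry": 0, "rz": 0, "fingers": 0.04}, {"x": 0.062, "y": -0.108, "z": 0.08, "rx": 0, "ry": 0, "rz": 0, "fingers": 0.04}, {"x": 0.084, "y": -0.146, "z": 0.08, "rx": 0, "ry": 0, "rz": 0, "fingers": 0.04}, {"x": 0.106, "y": -0.184, "z": 0.075, "rx": 0, "ry": 0, "rz": 0, "fingers": 0.04}, {"x": 0.124, "y": -0.216, "z": 0.065, "rx": 0, "ry": 0, "rz": 0, "fingers": 0.04}, {"x": 0.137, "y": -0.238, "z": 0.05, "rx": 0, "ry": 0, "rz": 0, "fingers": 0.04}])

```text
time: 3.65
tool_pos: [0.5703, 0.1288, 0.1934]
eef_rot: [0.145, 0.989, 0.0, 0.0]
contact_force: [0.0, 0.3, -1.4]
gripper_width: 0.0508
```

>>> play_rows(plan=[{"x": 0.006, "y": -0.012, "z": -0.015, "rx": 0, "ry": 0, "rz": 0, "fingers": 0.04}, {"x": 0.01, "y": -0.018, "z": -0.035, "rx": 0, "ry": 0, "rz": 0, "fingers": 0.04}, {"x": 0.011, "y": -0.02, "z": -0.055, "rx": 0, "ry": 0, "rz": 0, "fingers": 0.04}, {"x": 0.011, "y": -0.02, "z": -0.075, "rx": 0, "ry": 0, "rz": 0, "fingers": 0.04}, {"x": 0.011, "y": -0.02, "z": -0.088, "rx": 0, "ry": 0, "rz": 0, "fingers": 0.04}, {"x": 0.011, "y": -0.02, "z": -0.096, "rx": 0, "ry": 0, "rz": 0, "fingers": 0.04}, {"x": 0.011, "y": -0.02, "z": -0.1, "rx": 0, "ry": 0, "rz": 0, "fingers": 0.04}, {"x": 0.011, "y": -0.02, "z": -0.102, "rx": 0, "ry": 0, "rz": 0, "fingers": 0.04}, {"x": 0.011, "y": -0.02, "z": -0.104, "rx": 0, "ry": 0, "rz": 0, "fingers": 0.04}, {"x": 0.011, "y": -0.02, "z": -0.104, "rx": 0, "ry": 0, "rz": 0, "fingers": 0.04}])

```text
time: 4.65
tool_pos: [0.5803, 0.1112, 0.0898]
eef_rot: [0.144, 0.99, 0.0, 0.0]
contact_force: [0.0, -0.7, -2.5]
gripper_width: 0.0509
```

>>> play_rows(plan=[{"x": 0, "y": 0, "z": -0.001, "rx": 0, "ry": 0, "rz": 0, "fingers": 0.04}, {"x": 0, "y": 0, "z": -0.002, "rx": 0, "ry": 0, "rz": 0, "fingers": 0.04}, {"x": 0, "y": 0, "z": -0.002, "rx": 0, "ry": 0, "rz": 0, "fingers": 0.04}, {"x": 0, "y": 0, "z": -0.002, "rx": 0, "ry": 0, "rz": 0, "fingers": 0.04}])

```text
time: 5.05
tool_pos: [0.5802, 0.1112, 0.0875]
eef_rot: [0.144, 0.99, 0.0, 0.0]
contact_force: [1.1, 0.3, -2.1]
gripper_width: 0.0509
```

Still hanging at about 2.2 N. I'll lower until it touches.

>>> play_rows(plan=[{"x": 0, "y": 0, "z": -0.001, "rx": 0, "ry": 0, "rz": 0, "fingers": 0.04}, {"x": 0, "y": 0, "z": -0.001, "rx": 0, "ry": 0, "rz": 0, "fingers": 0.04}, {"x": 0, "y": 0, "z": -0.001, "rx": 0, "ry": 0, "rz": 0, "fingers": 0.04}])

```text
time: 5.35
tool_pos: [0.5805, 0.111, 0.0874]
eef_rot: [0.144, 0.99, 0.0, 0.001]
contact_force: [-1.3, -0.5, 5.7]
gripper_width: 0.0506
```

>>> play_rows(plan=[{"x": 0, "y": 0, "z": -0.001, "rx": 0, "ry": 0, "rz": 0, "fingers": 0.04}, {"x": 0, "y": 0, "z": -0.001, "rx": 0, "ry": 0, "rz": 0, "fingers": 0.04}, {"x": 0, "y": 0, "z": -0.001, "rx": 0, "ry": 0, "rz": 0, "fingers": 0.04}])

```text
time: 5.65
tool_pos: [0.5808, 0.1109, 0.0874]
eef_rot: [0.144, 0.99, 0.0, 0.001]
contact_force: [-3.0, -1.4, 9.8]
gripper_width: 0.0509
```

Contact, with the TCP 0.0824 above the floor, the same offset as in the grasp. I'll release gently and then rise.

>>> play_rows(plan=[{"x": 0, "y": 0, "z": 0.002, "rx": 0, "ry": 0, "rz": 0, "fingers": 0.05}, {"x": 0, "y": 0, "z": 0.002, "rx": 0, "ry": 0, "rz": 0, "fingers": 0.056}, {"x": 0, "y": 0, "z": 0.002, "rx": 0, "ry": 0, "rz": 0, "fingers": 0.07}, {"x": 0, "y": 0, "z": 0.002, "rx": 0, "ry": 0, "rz": 0, "fingers": 0.085}, {"x": 0, "y": 0, "z": 0.002, "rx": 0, "ry": 0, "rz": 0, "fingers": 0.085}, {"x": 0, "y": 0, "z": 0.005, "rx": 0, "ry": 0, "rz": 0, "fingers": 0.085}, {"x": 0, "y": 0, "z": 0.02, "rx": 0, "ry": 0, "rz": 0, "fingers": 0.085}, {"x": 0, "y": 0, "z": 0.04, "rx": 0, "ry": 0, "rz": 0, "fingers": 0.085}, {"x": 0, "y": 0, "z": 0.075, "rx": 0, "ry": 0, "rz": 0, "fingers": 0.085}, {"x": 0, "y": 0, "z": 0.115, "rx": 0, "ry": 0, "rz": 0, "fingers": 0.085}])

```text
time: 6.65
tool_pos: [0.5792, 0.111, 0.2005]
eef_rot: [0.144, 0.99, -0.0, -0.001]
contact_force: [0.6, -0.3, 0.7]
gripper_width: 0.085
```

>>> play_rows(plan=[{"x": 0, "y": -0.005, "z": 0.015, "rx": 0, "ry": 0, "rz": 0, "fingers": 0.085}, {"x": 0.003, "y": -0.02, "z": 0.03, "rx": 0, "ry": 0, "rz": 0, "fingers": 0.085}, {"x": 0.009, "y": -0.05, "z": 0.04, "rx": 0, "ry": 0, "rz": 0, "fingers": 0.085}, {"x": 0.016, "y": -0.09, "z": 0.04, "rx": 0, "ry": 0, "rz": 0, "fingers": 0.085}, {"x": 0.023, "y": -0.13, "z": 0.04, "rx": 0, "ry": 0, "rz": 0, "fingers": 0.085}, {"x": 0.029, "y": -0.17, "z": 0.04, "rx": 0, "ry": 0, "rz": 0, "fingers": 0.085}, {"x": 0.034, "y": -0.2, "z": 0.04, "rx": 0, "ry": 0, "rz": 0, "fingers": 0.085}, {"x": 0.037, "y": -0.217, "z": 0.035, "rx": 0, "ry": 0, "rz": 0, "fingers": 0.085}, {"x": 0.038, "y": -0.223, "z": 0.035, "rx": 0, "ry": 0, "rz": 0, "fingers": 0.085}, {"x": 0.038, "y": -0.223, "z": 0.035, "rx": 0, "ry": 0, "rz": 0, "fingers": 0.085}])

```text
time: 7.65
tool_pos: [0.6179, -0.1119, 0.2348]
eef_rot: [0.145, 0.989, 0.0, -0.001]
contact_force: [-0.0, -0.2, 0.1]
gripper_width: 0.0851
```

Run:
```python
from h import *
f=grab("side");im=f["image"];cv2.imwrite("pics/g2.png",cv2.resize(im[90:320,200:400],None,fx=2.5,fy=2.5))
P=cloud(f);hsv=cv2.cvtColor(im,cv2.COLOR_BGR2HSV)
m=(abs(hsv[...,0].astype(int)-112)<8)&(hsv[...,1]>130)&(P[...,0]>.5)
Q=P[m];zt=np.percentile(Q[:,2],90);T=Q[abs(Q[:,2]-zt)<.004];print("blue in tray",zt,T.mean(0),np.ptp(T,axis=0))
print(env.observe()["tool_pos"])
```

```text
blue in tray 0.11846519559986027 [0.58081569 0.11214119 0.11686775] [0.04625008 0.04647026 0.00696047]
[ 0.61792039 -0.11111819  0.23511483]
```

View pics/g2.png

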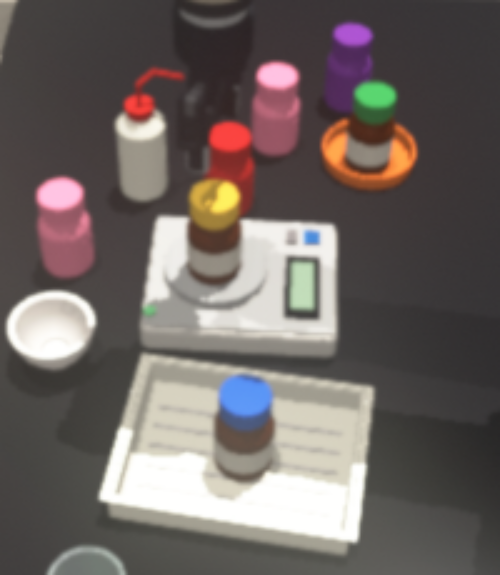

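The picture shows blue upright in the tray at (245,425) and the gripper over yellow at (210,130). Descending and grasping.

>>> play_rows(plan=[{"x": 0, "y": 0, "z": -0.01, "rx": 0, "ry": 0, "rz": 0, "fingers": 0.085}, {"x": 0, "y": 0, "z": -0.03, "rx": 0, "ry": 0, "rz": 0, "fingers": 0.085}, {"x": 0, "y": 0, "z": -0.05, "rx": 0, "ry": 0, "rz": 0, "fingers": 0.085}, {"x": 0, "y": 0, "z": -0.07, "rx": 0, "ry": 0, "rz": 0, "fingers": 0.085}, {"x": 0, "y": 0, "z": -0.085, "rx": 0, "ry": 0, "rz": 0, "fingers": 0.085}, {"x": 0, "y": 0, "z": -0.093, "rx": 0, "ry": 0, "rz": 0, "fingers": 0.085}, {"x": 0, "y": 0, "z": -0.093, "rx": 0, "ry": 0, "rz": 0, "fingers": 0.085}])

```text
time: 8.4
tool_pos: [0.6172, -0.1108, 0.1409]
eef_rot: [0.144, 0.99, 0.0, -0.001]
contact_force: [-0.5, 0.1, -0.2]
gripper_width: 0.0851
```

>>> play_rows(plan=[{"x": 0, "y": 0, "z": 0, "rx": 0, "ry": 0, "rz": 0, "fingers": 0.06}, {"x": 0, "y": 0, "z": 0, "rx": 0, "ry": 0, "rz": 0, "fingers": 0.055}, {"x": 0, "y": 0, "z": 0, "rx": 0, "ry": 0, "rz": 0, "fingers": 0.05}, {"x": 0, "y": 0, "z": 0, "rx": 0, "ry": 0, "rz": 0, "fingers": 0.045}, {"x": 0, "y": 0, "z": 0, "rx": 0, "ry": 0, "rz": 0, "fingers": 0.04}, {"x": 0, "y": 0, "z": 0, "rx": 0, "ry": 0, "rz": 0, "fingers": 0.04}, {"x": 0, "y": 0, "z": 0, "rx": 0, "ry": 0, "rz": 0, "fingers": 0.04}, {"x": 0, "y": 0, "z": 0, "rx": 0, "ry": 0, "rz": 0, "fingers": 0.04}])

```text
time: 9.2
tool_pos: [0.6187, -0.1121, 0.1436]
eef_rot: [0.145, 0.989, 0.0, 0.001]
contact_force: [-0.6, -0.4, 6.0]
gripper_width: 0.0507
```

>>> play_rows(plan=[{"x": 0, "y": 0, "z": 0.005, "rx": 0, "ry": 0, "rz": 0, "fingers": 0.04}, {"x": 0, "y": 0, "z": 0.02, "rx": 0, "ry": 0, "rz": 0, "fingers": 0.04}, {"x": 0, "y": 0, "z": 0.045, "rx": 0, "ry": 0, "rz": 0, "fingers": 0.04}, {"x": -0.004, "y": 0.01, "z": 0.075, "rx": 0, "ry": 0, "rz": 0, "fingers": 0.04}, {"x": -0.012, "y": 0.03, "z": 0.1, "rx": 0, "ry": 0, "rz": 0, "fingers": 0.04}, {"x": -0.023, "y": 0.06, "z": 0.12, "rx": 0, "ry": 0, "rz": 0, "fingers": 0.04}, {"x": -0.037, "y": 0.096, "z": 0.13, "rx": 0, "ry": 0, "rz": 0, "fingers": 0.04}, {"x": -0.052, "y": 0.136, "z": 0.132, "rx": 0, "ry": 0, "rz": 0, "fingers": 0.04}, {"x": -0.067, "y": 0.176, "z": 0.132, "rx": 0, "ry": 0, "rz": 0, "fingers": 0.04}, {"x": -0.083, "y": 0.216, "z": 0.132, "rx": 0, "ry": 0, "rz": 0, "fingers": 0.04}])

```text
time: 10.2
tool_pos: [0.5341, 0.1054, 0.274]
eef_rot: [0.145, 0.989, -0.0, -0.0]
contact_force: [-0.0, 0.5, -2.4]
gripper_width: 0.0511
```

>>> play_rows(plan=[{"x": -0.015, "y": 0.04, "z": 0, "rx": 0, "ry": 0, "rz": 0, "fingers": 0.04}, {"x": -0.031, "y": 0.08, "z": 0, "rx": 0, "ry": 0, "rz": 0, "fingers": 0.04}, {"x": -0.046, "y": 0.12, "z": 0, "rx": 0, "ry": 0, "rz": 0, "fingers": 0.04}, {"x": -0.062, "y": 0.16, "z": 0, "rx": 0, "ry": 0, "rz": 0, "fingers": 0.04}, {"x": -0.077, "y": 0.2, "z": -0.01, "rx": 0, "ry": 0, "rz": 0, "fingers": 0.04}, {"x": -0.09, "y": 0.233, "z": -0.025, "rx": 0, "ry": 0, "rz": 0, "fingers": 0.04}, {"x": -0.098, "y": 0.256, "z": -0.04, "rx": 0, "ry": 0, "rz": 0, "fingers": 0.04}, {"x": -0.102, "y": 0.266, "z": -0.06, "rx": 0, "ry": 0, "rz": 0, "fingers": 0.04}, {"x": -0.104, "y": 0.27, "z": -0.08, "rx": 0, "ry": 0, "rz": 0, "fingers": 0.04}, {"x": -0.104, "y": 0.27, "z": -0.095, "rx": 0, "ry": 0, "rz": 0, "fingers": 0.04}])

```text
time: 11.2
tool_pos: [0.4298, 0.3745, 0.1773]
eef_rot: [0.144, 0.99, -0.001, -0.001]
contact_force: [0.1, -0.7, -2.2]
gripper_width: 0.0512
```

```bash
cat > chk.py <<'E'
from h import *
import sys
col,hue,x0,y0=sys.argv[1],int(sys.argv[2]),float(sys.argv[3]),float(sys.argv[4])
print(env.observe()["tool_pos"],env.observe()["contact_force"])
for n in ("top","side"):
    f=grab(n);P=cloud(f);hsv=cv2.cvtColor(f["image"],cv2.COLOR_BGR2HSV)
    m=(abs(hsv[...,0].astype(int)-hue)<10)&(hsv[...,1]>110)&(hsv[...,2]>50)&(np.hypot(P[...,0]-x0,P[...,1]-y0)<.06)&(P[...,2]>.08)
    Q=P[m]
    if len(Q)<15: print(n,"hidden",len(Q));continue
    zt=np.percentile(Q[:,2],90);T=Q[abs(Q[:,2]-zt)<.004]
    print(n,len(Q),"ztop %.4f"%zt,"mean",T.mean(0).round(4),"mid",((T.max(0)+T.min(0))/2).round(4),"ext",np.ptp(T,axis=0).round(3))
    np.savez("last_"+n+".npz",**{k:np.array(v) for k,v in f.items()})
E
python3 - <<'E'
from h import *
f=grab("side");im=f["image"];cv2.imwrite("pics/g3.png",cv2.resize(im[240:420,270:470],None,fx=3,fy=3))
print(env.observe()["tool_pos"],env.observe()["contact_force"])
E
```

```text
[0.42934615 0.37346469 0.17492554] [-1.22265753 -0.26693755 -4.38083665]
```

View pics/g3.png

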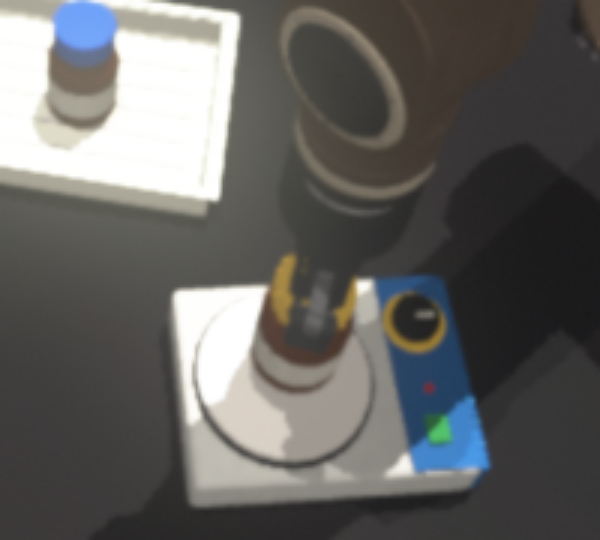

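The crop shows yellow upright, hovering over the plate. The plate's ellipse runs from u 195 to 373 and v 288 to 463, and the bottle's bottom edge is near (297,390). I'll compare the two in world coordinates.

Run:
```python
from h import *
f=dict(np.load("side0.npz"))
w=lambda u,v,z:px2w(f,270+(u+.5)/3-.5,240+(v+.5)/3-.5,z)[:2].round(4)
E=[w(195,368,.062),w(373,380,.062),w(290,462,.062)];print("plate edge",E)
print("circ",np.round(circ(np.array([list(e)+[0] for e in E])),4))
print("bottle L,R,near at bottom", w(253,360,.094),w(347,370,.094),w(297,390,.094))
```

```text
plate edge [array([0.4949, 0.3728]), array([0.368 , 0.3788]), array([0.4319, 0.4385])]
circ [0.4314 0.375  0.0635]
bottle L,R,near at bottom [0.4577 0.3793] [0.3929 0.3851] [0.4288 0.4001]
```

>>> play_rows(plan=[{"x": 0.001, "y": 0.001, "z": -0.006, "rx": 0, "ry": 0, "rz": 0, "fingers": 0.04}, {"x": 0.003, "y": 0.002, "z": -0.013, "rx": 0, "ry": 0, "rz": 0, "fingers": 0.04}, {"x": 0.003, "y": 0.002, "z": -0.019, "rx": 0, "ry": 0, "rz": 0, "fingers": 0.04}, {"x": 0.003, "y": 0.002, "z": -0.024, "rx": 0, "ry": 0, "rz": 0, "fingers": 0.04}, {"x": 0.003, "y": 0.002, "z": -0.028, "rx": 0, "ry": 0, "rz": 0, "fingers": 0.04}, {"x": 0.003, "y": 0.002, "z": -0.03, "rx": 0, "ry": 0, "rz": 0, "fingers": 0.04}, {"x": 0.003, "y": 0.002, "z": -0.031, "rx": 0, "ry": 0, "rz": 0, "fingers": 0.04}, {"x": 0.003, "y": 0.002, "z": -0.031, "rx": 0, "ry": 0, "rz": 0, "fingers": 0.04}])

```text
time: 12.05
tool_pos: [0.434, 0.3761, 0.1483]
eef_rot: [0.144, 0.99, 0.0, 0.0]
contact_force: [1.4, 0.3, -2.7]
gripper_width: 0.0505
```

>>> play_rows(plan=[{"x": 0, "y": 0, "z": -0.001, "rx": 0, "ry": 0, "rz": 0, "fingers": 0.04}, {"x": 0, "y": 0, "z": -0.002, "rx": 0, "ry": 0, "rz": 0, "fingers": 0.04}, {"x": 0, "y": 0, "z": -0.002, "rx": 0, "ry": 0, "rz": 0, "fingers": 0.04}])

```text
time: 12.35
tool_pos: [0.434, 0.3761, 0.1463]
eef_rot: [0.144, 0.99, -0.0, -0.0]
contact_force: [-0.8, -1.3, -2.3]
gripper_width: 0.0508
```

>>> play_rows(plan=[{"x": 0, "y": 0, "z": -0.001, "rx": 0, "ry": 0, "rz": 0, "fingers": 0.04}, {"x": 0, "y": 0, "z": -0.002, "rx": 0, "ry": 0, "rz": 0, "fingers": 0.04}, {"x": 0, "y": 0, "z": -0.002, "rx": 0, "ry": 0, "rz": 0, "fingers": 0.04}])

```text
time: 12.65
tool_pos: [0.4343, 0.3761, 0.1457]
eef_rot: [0.144, 0.99, 0.0, 0.001]
contact_force: [-0.6, -1.3, 5.2]
gripper_width: 0.0513
```

```bash
python3 chk.py yellow 28 0.431 0.374
```

```text
[0.43425936 0.37605646 0.14567351] [-0.58338753 -1.28893028  5.1720798 ]
top 131 ztop 0.1784 mean [0.4475 0.3715 0.1764] mid [0.447  0.3693 0.1782] ext [0.021 0.042 0.008]
side 152 ztop 0.1942 mean [0.4582 0.404  0.1951] mid [0.4582 0.404  0.1951] ext [0.    0.002 0.001]
```

Contact at +5 N. Releasing and rising.

>>> play_rows(plan=[{"x": 0, "y": 0, "z": 0.001, "rx": 0, "ry": 0, "rz": 0, "fingers": 0.05}, {"x": 0, "y": 0, "z": 0.001, "rx": 0, "ry": 0, "rz": 0, "fingers": 0.056}, {"x": 0, "y": 0, "z": 0.001, "rx": 0, "ry": 0, "rz": 0, "fingers": 0.07}, {"x": 0, "y": 0, "z": 0.001, "rx": 0, "ry": 0, "rz": 0, "fingers": 0.085}, {"x": 0, "y": 0, "z": 0.001, "rx": 0, "ry": 0, "rz": 0, "fingers": 0.085}, {"x": 0, "y": 0, "z": 0.005, "rx": 0, "ry": 0, "rz": 0, "fingers": 0.085}, {"x": 0, "y": 0, "z": 0.02, "rx": 0, "ry": 0, "rz": 0, "fingers": 0.085}, {"x": 0, "y": 0, "z": 0.04, "rx": 0, "ry": 0, "rz": 0, "fingers": 0.085}, {"x": 0, "y": 0, "z": 0.07, "rx": 0, "ry": 0, "rz": 0, "fingers": 0.085}, {"x": 0, "y": 0, "z": 0.1, "rx": 0, "ry": 0, "rz": 0, "fingers": 0.085}])

```text
time: 13.75
tool_pos: [0.4338, 0.3759, 0.2453]
eef_rot: [0.144, 0.99, -0.0, -0.0]
contact_force: [0.0, 0.6, 0.0]
gripper_width: 0.0849
```

```bash
python3 chk.py yellow 28 0.431 0.374
python3 - <<'E'
from h import *
for n in("side","top"):
    f=grab(n);im=f["image"]
    c=im[240:420,270:470] if n=="side" else im[235:345,60:200]
    cv2.imwrite(f"pics/g4{n}.png",cv2.resize(c,None,fx=3,fy=3))
E
```

```text
[0.43378397 0.3758884  0.24533384] [1.20611200e-02 5.74158669e-01 3.73146056e-04]
top 325 ztop 0.1775 mean [0.4363 0.3748 0.1758] mid [0.4341 0.3748 0.1767] ext [0.047 0.048 0.006]
side 399 ztop 0.1746 mean [0.4404 0.3821 0.1733] mid [0.4352 0.3757 0.1738] ext [0.049 0.051 0.006]
```

View pics/g4side.png

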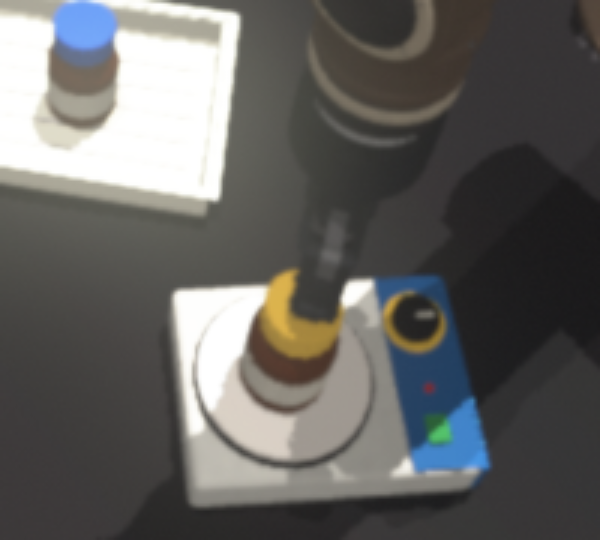

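Yellow stands upright on the stirrer plate, about 4 mm off the centre, which is well inside 15 mm. Next is the green bottle in the dish at (0.423, -0.367).

>>> play_rows(plan=[{"x": 0, "y": -0.01, "z": 0.01, "rx": 0, "ry": 0, "rz": 0, "fingers": 0.085}, {"x": -0.001, "y": -0.035, "z": 0.015, "rx": 0, "ry": 0, "rz": 0, "fingers": 0.085}, {"x": -0.001, "y": -0.075, "z": 0.015, "rx": 0, "ry": 0, "rz": 0, "fingers": 0.085}, {"x": -0.002, "y": -0.12, "z": 0.015, "rx": 0, "ry": 0, "rz": 0, "fingers": 0.085}, {"x": -0.002, "y": -0.165, "z": 0.015, "rx": 0, "ry": 0, "rz": 0, "fingers": 0.085}, {"x": -0.003, "y": -0.21, "z": 0.015, "rx": 0, "ry": 0, "rz": 0, "fingers": 0.085}, {"x": -0.004, "y": -0.255, "z": 0.015, "rx": 0, "ry": 0, "rz": 0, "fingers": 0.085}, {"x": -0.004, "y": -0.3, "z": 0.015, "rx": 0, "ry": 0, "rz": 0, "fingers": 0.085}, {"x": -0.005, "y": -0.345, "z": 0.015, "rx": 0, "ry": 0, "rz": 0, "fingers": 0.085}, {"x": -0.006, "y": -0.39, "z": 0.015, "rx": 0, "ry": 0, "rz": 0, "fingers": 0.085}])

```text
time: 14.95
tool_pos: [0.4267, -0.016, 0.2589]
eef_rot: [0.144, 0.99, -0.0, -0.001]
contact_force: [0.9, -0.4, 0.3]
gripper_width: 0.0845
```

>>> play_rows(plan=[{"x": 0, "y": -0.045, "z": 0, "rx": 0, "ry": 0, "rz": 0, "fingers": 0.085}, {"x": -0.001, "y": -0.09, "z": 0, "rx": 0, "ry": 0, "rz": 0, "fingers": 0.085}, {"x": -0.002, "y": -0.135, "z": 0, "rx": 0, "ry": 0, "rz": 0, "fingers": 0.085}, {"x": -0.003, "y": -0.18, "z": -0.005, "rx": 0, "ry": 0, "rz": 0, "fingers": 0.085}, {"x": -0.003, "y": -0.225, "z": -0.01, "rx": 0, "ry": 0, "rz": 0, "fingers": 0.085}, {"x": -0.004, "y": -0.27, "z": -0.02, "rx": 0, "ry": 0, "rz": 0, "fingers": 0.085}, {"x": -0.005, "y": -0.31, "z": -0.03, "rx": 0, "ry": 0, "rz": 0, "fingers": 0.085}, {"x": -0.005, "y": -0.338, "z": -0.045, "rx": 0, "ry": 0, "rz": 0, "fingers": 0.085}, {"x": -0.005, "y": -0.35, "z": -0.065, "rx": 0, "ry": 0, "rz": 0, "fingers": 0.085}, {"x": -0.005, "y": -0.353, "z": -0.075, "rx": 0, "ry": 0, "rz": 0, "fingers": 0.085}])

```text
time: 15.95
tool_pos: [0.4213, -0.3677, 0.1817]
eef_rot: [0.146, 0.989, 0.001, -0.002]
contact_force: [-0.3, 0.4, -0.6]
gripper_width: 0.0847
```

```bash
python3 chk.py green 62 0.423 -0.367
```

```text
[ 0.42127942 -0.36772511  0.18166665] [-0.33680753  0.38774593 -0.60344736]
top 61 ztop 0.1193 mean [ 0.4345 -0.3661  0.1175] mid [ 0.4231 -0.3664  0.118 ] ext [0.044 0.031 0.005]
side 179 ztop 0.1165 mean [ 0.4234 -0.364   0.115 ] mid [ 0.4233 -0.3637  0.1154] ext [0.045 0.05  0.006]
```

>>> play_rows(plan=[{"x": 0.001, "y": 0.001, "z": -0.01, "rx": 0, "ry": 0, "rz": 0, "fingers": 0.085}, {"x": 0.001, "y": 0.001, "z": -0.03, "rx": 0, "ry": 0, "rz": 0, "fingers": 0.085}, {"x": 0.001, "y": 0.001, "z": -0.05, "rx": 0, "ry": 0, "rz": 0, "fingers": 0.085}, {"x": 0.001, "y": 0.001, "z": -0.07, "rx": 0, "ry": 0, "rz": 0, "fingers": 0.085}, {"x": 0.001, "y": 0.001, "z": -0.088, "rx": 0, "ry": 0, "rz": 0, "fingers": 0.085}, {"x": 0.001, "y": 0.001, "z": -0.097, "rx": 0, "ry": 0, "rz": 0, "fingers": 0.085}, {"x": 0.001, "y": 0.001, "z": -0.097, "rx": 0, "ry": 0, "rz": 0, "fingers": 0.085}])

```text
time: 16.75
tool_pos: [0.4238, -0.3648, 0.0867]
eef_rot: [0.144, 0.99, 0.0, -0.001]
contact_force: [0.9, -0.8, 0.1]
gripper_width: 0.0854
```

>>> play_rows(plan=[{"x": 0, "y": 0, "z": 0, "rx": 0, "ry": 0, "rz": 0, "fingers": 0.06}, {"x": 0, "y": 0, "z": 0, "rx": 0, "ry": 0, "rz": 0, "fingers": 0.055}, {"x": 0, "y": 0, "z": 0, "rx": 0, "ry": 0, "rz": 0, "fingers": 0.05}, {"x": 0, "y": 0, "z": 0, "rx": 0, "ry": 0, "rz": 0, "fingers": 0.045}, {"x": 0, "y": 0, "z": 0, "rx": 0, "ry": 0, "rz": 0, "fingers": 0.04}, {"x": 0, "y": 0, "z": 0, "rx": 0, "ry": 0, "rz": 0, "fingers": 0.04}, {"x": 0, "y": 0, "z": 0, "rx": 0, "ry": 0, "rz": 0, "fingers": 0.04}, {"x": 0, "y": 0, "z": 0, "rx": 0, "ry": 0, "rz": 0, "fingers": 0.04}])

```text
time: 17.55
tool_pos: [0.4247, -0.3667, 0.0888]
eef_rot: [0.145, 0.99, -0.001, 0.001]
contact_force: [-0.1, -1.9, 6.6]
gripper_width: 0.0512
```

>>> play_rows(plan=[{"x": 0, "y": 0, "z": 0.005, "rx": 0, "ry": 0, "rz": 0, "fingers": 0.04}, {"x": 0, "y": 0, "z": 0.02, "rx": 0, "ry": 0, "rz": 0, "fingers": 0.04}, {"x": 0, "y": 0, "z": 0.045, "rx": 0, "ry": 0, "rz": 0, "fingers": 0.04}, {"x": 0, "y": 0, "z": 0.08, "rx": 0, "ry": 0, "rz": 0, "fingers": 0.04}, {"x": 0.006, "y": 0.008, "z": 0.11, "rx": 0, "ry": 0, "rz": 0, "fingers": 0.04}, {"x": 0.02, "y": 0.026, "z": 0.13, "rx": 0, "ry": 0, "rz": 0, "fingers": 0.04}, {"x": 0.04, "y": 0.052, "z": 0.14, "rx": 0, "ry": 0, "rz": 0, "fingers": 0.04}, {"x": 0.064, "y": 0.083, "z": 0.145, "rx": 0, "ry": 0, "rz": 0, "fingers": 0.04}, {"x": 0.089, "y": 0.115, "z": 0.145, "rx": 0, "ry": 0, "rz": 0, "fingers": 0.04}, {"x": 0.114, "y": 0.147, "z": 0.14, "rx": 0, "ry": 0, "rz": 0, "fingers": 0.04}])

```text
time: 18.55
tool_pos: [0.5389, -0.2177, 0.228]
eef_rot: [0.145, 0.989, -0.0, 0.0]
contact_force: [0.3, -1.1, -2.6]
gripper_width: 0.0507
```

>>> play_rows(plan=[{"x": 0.025, "y": 0.032, "z": -0.005, "rx": 0, "ry": 0, "rz": 0, "fingers": 0.04}, {"x": 0.047, "y": 0.061, "z": -0.015, "rx": 0, "ry": 0, "rz": 0, "fingers": 0.04}, {"x": 0.064, "y": 0.083, "z": -0.025, "rx": 0, "ry": 0, "rz": 0, "fingers": 0.04}, {"x": 0.075, "y": 0.097, "z": -0.04, "rx": 0, "ry": 0, "rz": 0, "fingers": 0.04}, {"x": 0.078, "y": 0.101, "z": -0.053, "rx": 0, "ry": 0, "rz": 0, "fingers": 0.04}, {"x": 0.078, "y": 0.101, "z": -0.063, "rx": 0, "ry": 0, "rz": 0, "fingers": 0.04}, {"x": 0.078, "y": 0.101, "z": -0.07, "rx": 0, "ry": 0, "rz": 0, "fingers": 0.04}, {"x": 0.078, "y": 0.101, "z": -0.074, "rx": 0, "ry": 0, "rz": 0, "fingers": 0.04}, {"x": 0.078, "y": 0.101, "z": -0.074, "rx": 0, "ry": 0, "rz": 0, "fingers": 0.04}])

```text
time: 19.45
tool_pos: [0.6153, -0.1189, 0.153]
eef_rot: [0.145, 0.989, -0.0, -0.0]
contact_force: [0.3, 0.5, -2.4]
gripper_width: 0.0509
```

Run:
```python
from h import *
print(env.observe()["tool_pos"],env.observe()["contact_force"])
f=grab("side");im=f["image"];cv2.imwrite("pics/g5.png",cv2.resize(im[110:260,210:390],None,fx=4,fy=4))
```

```text
[ 0.61529722 -0.11885521  0.15304293] [ 0.32060455  0.51026285 -2.40852898]
```

View pics/g5.png

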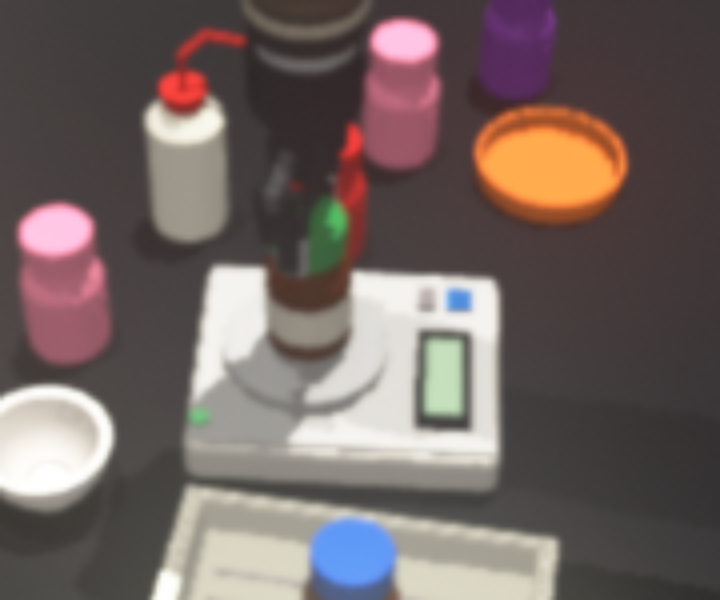

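Green hangs upright over the pan: bottle axis at u 309, pan centre at u 305. Lowering, with the same offset.

>>> play_rows(plan=[{"x": 0.001, "y": 0, "z": -0.003, "rx": 0, "ry": 0, "rz": 0, "fingers": 0.04}, {"x": 0.002, "y": 0, "z": -0.005, "rx": 0, "ry": 0, "rz": 0, "fingers": 0.04}, {"x": 0.002, "y": 0, "z": -0.007, "rx": 0, "ry": 0, "rz": 0, "fingers": 0.04}, {"x": 0.002, "y": 0, "z": -0.008, "rx": 0, "ry": 0, "rz": 0, "fingers": 0.04}, {"x": 0.002, "y": 0, "z": -0.008, "rx": 0, "ry": 0, "rz": 0, "fingers": 0.04}])

```text
time: 20.0
tool_pos: [0.618, -0.1179, 0.1451]
eef_rot: [0.144, 0.99, -0.0, -0.0]
contact_force: [-0.5, 0.4, -2.3]
gripper_width: 0.0505
```

>>> play_rows(plan=[{"x": 0, "y": 0, "z": -0.001, "rx": 0, "ry": 0, "rz": 0, "fingers": 0.04}, {"x": 0, "y": 0, "z": -0.002, "rx": 0, "ry": 0, "rz": 0, "fingers": 0.04}, {"x": 0, "y": 0, "z": -0.002, "rx": 0, "ry": 0, "rz": 0, "fingers": 0.04}])

```text
time: 20.3
tool_pos: [0.6185, -0.1181, 0.1449]
eef_rot: [0.144, 0.99, -0.0, 0.001]
contact_force: [-2.0, -0.2, 5.1]
gripper_width: 0.0506
```

Contact. Releasing and rising.

>>> play_rows(plan=[{"x": 0, "y": 0, "z": 0.001, "rx": 0, "ry": 0, "rz": 0, "fingers": 0.05}, {"x": 0, "y": 0, "z": 0.001, "rx": 0, "ry": 0, "rz": 0, "fingers": 0.056}, {"x": 0, "y": 0, "z": 0.001, "rx": 0, "ry": 0, "rz": 0, "fingers": 0.07}, {"x": 0, "y": 0, "z": 0.001, "rx": 0, "ry": 0, "rz": 0, "fingers": 0.085}, {"x": 0, "y": 0, "z": 0.001, "rx": 0, "ry": 0, "rz": 0, "fingers": 0.085}, {"x": 0, "y": 0, "z": 0.005, "rx": 0, "ry": 0, "rz": 0, "fingers": 0.085}, {"x": 0, "y": 0, "z": 0.02, "rx": 0, "ry": 0, "rz": 0, "fingers": 0.085}, {"x": 0, "y": 0, "z": 0.04, "rx": 0, "ry": 0, "rz": 0, "fingers": 0.085}, {"x": 0, "y": 0, "z": 0.07, "rx": 0, "ry": 0, "rz": 0, "fingers": 0.085}, {"x": 0, "y": 0, "z": 0.095, "rx": 0, "ry": 0, "rz": 0, "fingers": 0.085}])

```text
time: 21.3
tool_pos: [0.618, -0.1179, 0.2399]
eef_rot: [0.144, 0.99, 0.0, 0.0]
contact_force: [0.5, -0.2, -0.8]
gripper_width: 0.0849
```

```bash
python3 chk.py green 62 0.617 -0.118;python3 chk.py blue 112 0.581 0.111
```

```text
[ 0.6179968  -0.11789008  0.23994069] [ 0.50825903 -0.23693532 -0.773189  ]
top hidden 0
side 139 ztop 0.1739 mean [ 0.6139 -0.1154  0.1724] mid [ 0.6167 -0.1158  0.173 ] ext [0.044 0.044 0.006]
[ 0.61945246 -0.11815809  0.24276412] [ 0.81061516 -0.06706446 -0.40619486]
top 268 ztop 0.1201 mean [0.5775 0.1094 0.1186] mid [0.5774 0.1105 0.1196] ext [0.05  0.047 0.007]
side 294 ztop 0.1185 mean [0.581  0.1109 0.1169] mid [0.5807 0.1111 0.1176] ext [0.046 0.048 0.006]
```

>>> play_rows(plan=[{"x": -0.001, "y": 0.008, "z": 0.003, "rx": 0, "ry": 0, "rz": 0, "fingers": 0.085}, {"x": -0.005, "y": 0.03, "z": 0.005, "rx": 0, "ry": 0, "rz": 0, "fingers": 0.085}, {"x": -0.012, "y": 0.07, "z": 0.005, "rx": 0, "ry": 0, "rz": 0, "fingers": 0.085}, {"x": -0.02, "y": 0.115, "z": 0, "rx": 0, "ry": 0, "rz": 0, "fingers": 0.085}, {"x": -0.027, "y": 0.16, "z": -0.01, "rx": 0, "ry": 0, "rz": 0, "fingers": 0.085}, {"x": -0.033, "y": 0.195, "z": -0.025, "rx": 0, "ry": 0, "rz": 0, "fingers": 0.085}, {"x": -0.037, "y": 0.218, "z": -0.04, "rx": 0, "ry": 0, "rz": 0, "fingers": 0.085}, {"x": -0.039, "y": 0.228, "z": -0.055, "rx": 0, "ry": 0, "rz": 0, "fingers": 0.085}, {"x": -0.039, "y": 0.228, "z": -0.07, "rx": 0, "ry": 0, "rz": 0, "fingers": 0.085}, {"x": -0.039, "y": 0.228, "z": -0.07, "rx": 0, "ry": 0, "rz": 0, "fingers": 0.085}])

```text
time: 22.5
tool_pos: [0.5768, 0.1108, 0.1651]
eef_rot: [0.144, 0.99, -0.001, -0.003]
contact_force: [-0.5, 0.4, 0.0]
gripper_width: 0.0843
```

>>> play_rows(plan=[{"x": 0, "y": 0, "z": -0.01, "rx": 0, "ry": 0, "rz": 0, "fingers": 0.085}, {"x": 0, "y": 0, "z": -0.03, "rx": 0, "ry": 0, "rz": 0, "fingers": 0.085}, {"x": 0, "y": 0, "z": -0.05, "rx": 0, "ry": 0, "rz": 0, "fingers": 0.085}, {"x": 0, "y": 0, "z": -0.068, "rx": 0, "ry": 0, "rz": 0, "fingers": 0.085}, {"x": 0, "y": 0, "z": -0.078, "rx": 0, "ry": 0, "rz": 0, "fingers": 0.085}, {"x": 0, "y": 0, "z": -0.081, "rx": 0, "ry": 0, "rz": 0, "fingers": 0.085}, {"x": 0, "y": 0, "z": -0.081, "rx": 0, "ry": 0, "rz": 0, "fingers": 0.085}])

```text
time: 23.2
tool_pos: [0.5791, 0.1099, 0.0874]
eef_rot: [0.145, 0.989, 0.0, -0.0]
contact_force: [0.1, 0.9, -0.8]
gripper_width: 0.085
```

>>> play_rows(plan=[{"x": 0, "y": 0, "z": 0, "rx": 0, "ry": 0, "rz": 0, "fingers": 0.06}, {"x": 0, "y": 0, "z": 0, "rx": 0, "ry": 0, "rz": 0, "fingers": 0.055}, {"x": 0, "y": 0, "z": 0, "rx": 0, "ry": 0, "rz": 0, "fingers": 0.05}, {"x": 0, "y": 0, "z": 0, "rx": 0, "ry": 0, "rz": 0, "fingers": 0.045}, {"x": 0, "y": 0, "z": 0, "rx": 0, "ry": 0, "rz": 0, "fingers": 0.04}, {"x": 0, "y": 0, "z": 0, "rx": 0, "ry": 0, "rz": 0, "fingers": 0.04}, {"x": 0, "y": 0, "z": 0, "rx": 0, "ry": 0, "rz": 0, "fingers": 0.04}, {"x": 0, "y": 0, "z": 0, "rx": 0, "ry": 0, "rz": 0, "fingers": 0.04}])

```text
time: 24.0
tool_pos: [0.5796, 0.1101, 0.0885]
eef_rot: [0.144, 0.99, 0.0, 0.001]
contact_force: [-0.7, -1.7, 5.4]
gripper_width: 0.0508
```

>>> play_rows(plan=[{"x": 0, "y": 0, "z": 0.005, "rx": 0, "ry": 0, "rz": 0, "fingers": 0.04}, {"x": 0, "y": 0, "z": 0.02, "rx": 0, "ry": 0, "rz": 0, "fingers": 0.04}, {"x": 0, "y": 0, "z": 0.045, "rx": 0, "ry": 0, "rz": 0, "fingers": 0.04}, {"x": -0.006, "y": -0.01, "z": 0.08, "rx": 0, "ry": 0, "rz": 0, "fingers": 0.04}, {"x": -0.02, "y": -0.028, "z": 0.11, "rx": 0, "ry": 0, "rz": 0, "fingers": 0.04}, {"x": -0.04, "y": -0.055, "z": 0.13, "rx": 0, "ry": 0, "rz": 0, "fingers": 0.04}, {"x": -0.062, "y": -0.09, "z": 0.14, "rx": 0, "ry": 0, "rz": 0, "fingers": 0.04}, {"x": -0.082, "y": -0.13, "z": 0.145, "rx": 0, "ry": 0, "rz": 0, "fingers": 0.04}, {"x": -0.099, "y": -0.172, "z": 0.145, "rx": 0, "ry": 0, "rz": 0, "fingers": 0.04}, {"x": -0.112, "y": -0.215, "z": 0.145, "rx": 0, "ry": 0, "rz": 0, "fingers": 0.04}])

```text
time: 25.0
tool_pos: [0.4657, -0.1059, 0.2326]
eef_rot: [0.144, 0.99, 0.0, 0.0]
contact_force: [-0.6, -0.8, -2.5]
gripper_width: 0.051
```

>>> play_rows(plan=[{"x": -0.01, "y": -0.045, "z": 0, "rx": 0, "ry": 0, "rz": 0, "fingers": 0.04}, {"x": -0.019, "y": -0.09, "z": 0, "rx": 0, "ry": 0, "rz": 0, "fingers": 0.04}, {"x": -0.027, "y": -0.135, "z": 0, "rx": 0, "ry": 0, "rz": 0, "fingers": 0.04}, {"x": -0.035, "y": -0.18, "z": -0.005, "rx": 0, "ry": 0, "rz": 0, "fingers": 0.04}, {"x": -0.041, "y": -0.22, "z": -0.015, "rx": 0, "ry": 0, "rz": 0, "fingers": 0.04}, {"x": -0.045, "y": -0.25, "z": -0.03, "rx": 0, "ry": 0, "rz": 0, "fingers": 0.04}, {"x": -0.046, "y": -0.265, "z": -0.05, "rx": 0, "ry": 0, "rz": 0, "fingers": 0.04}, {"x": -0.046, "y": -0.27, "z": -0.07, "rx": 0, "ry": 0, "rz": 0, "fingers": 0.04}, {"x": -0.046, "y": -0.27, "z": -0.09, "rx": 0, "ry": 0, "rz": 0, "fingers": 0.04}, {"x": -0.046, "y": -0.27, "z": -0.105, "rx": 0, "ry": 0, "rz": 0, "fingers": 0.04}])

```text
time: 26.0
tool_pos: [0.4203, -0.3746, 0.1253]
eef_rot: [0.145, 0.989, 0.001, -0.001]
contact_force: [0.2, -0.2, -1.6]
gripper_width: 0.0507
```

Run:
```python
from h import *
print(env.observe()["tool_pos"],env.observe()["contact_force"])
f=grab("side");im=f["image"];cv2.imwrite("pics/g6.png",cv2.resize(im[80:200,270:430],None,fx=4.5,fy=4.5))
```

```text
[ 0.42025401 -0.37460426  0.12532313] [ 0.22123227 -0.20681739 -1.61176075]
```

View pics/g6.png

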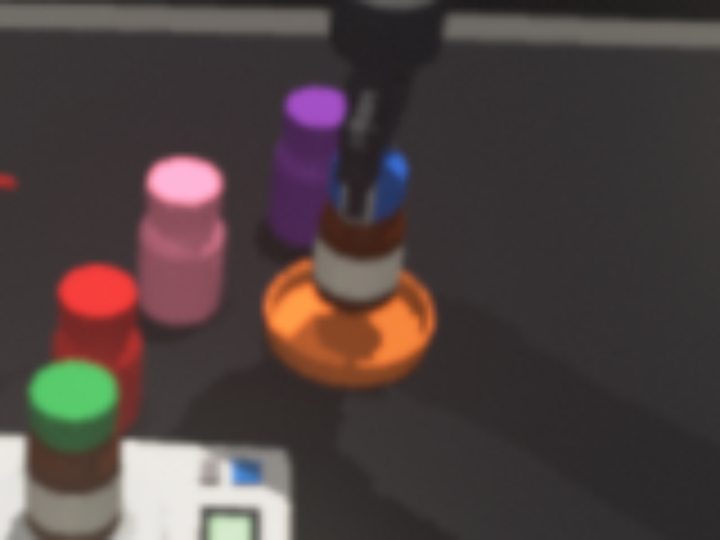

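Blue hangs upright over the dish, with the bottle at u 358 and the dish centre at u 350. Lowering.

>>> play_rows(plan=[{"x": 0.001, "y": 0, "z": -0.006, "rx": 0, "ry": 0, "rz": 0, "fingers": 0.04}, {"x": 0.002, "y": 0, "z": -0.014, "rx": 0, "ry": 0, "rz": 0, "fingers": 0.04}, {"x": 0.002, "y": 0, "z": -0.022, "rx": 0, "ry": 0, "rz": 0, "fingers": 0.04}, {"x": 0.002, "y": 0, "z": -0.028, "rx": 0, "ry": 0, "rz": 0, "fingers": 0.04}, {"x": 0.002, "y": 0, "z": -0.033, "rx": 0, "ry": 0, "rz": 0, "fingers": 0.04}, {"x": 0.002, "y": 0, "z": -0.036, "rx": 0, "ry": 0, "rz": 0, "fingers": 0.04}, {"x": 0.002, "y": 0, "z": -0.037, "rx": 0, "ry": 0, "rz": 0, "fingers": 0.04}, {"x": 0.002, "y": 0, "z": -0.037, "rx": 0, "ry": 0, "rz": 0, "fingers": 0.04}])

```text
time: 26.85
tool_pos: [0.423, -0.3749, 0.0903]
eef_rot: [0.144, 0.99, -0.0, 0.0]
contact_force: [0.5, -0.2, -2.5]
gripper_width: 0.051
```

>>> play_rows(plan=[{"x": 0, "y": 0, "z": -0.001, "rx": 0, "ry": 0, "rz": 0, "fingers": 0.04}, {"x": 0, "y": 0, "z": -0.002, "rx": 0, "ry": 0, "rz": 0, "fingers": 0.04}, {"x": 0, "y": 0, "z": -0.002, "rx": 0, "ry": 0, "rz": 0, "fingers": 0.04}])

```text
time: 27.15
tool_pos: [0.423, -0.3749, 0.0883]
eef_rot: [0.144, 0.99, -0.0, 0.0]
contact_force: [1.1, -0.7, -3.4]
gripper_width: 0.0505
```

>>> play_rows(plan=[{"x": 0, "y": 0, "z": -0.001, "rx": 0, "ry": 0, "rz": 0, "fingers": 0.04}, {"x": 0, "y": 0, "z": -0.002, "rx": 0, "ry": 0, "rz": 0, "fingers": 0.04}, {"x": 0, "y": 0, "z": -0.002, "rx": 0, "ry": 0, "rz": 0, "fingers": 0.04}])

```text
time: 27.45
tool_pos: [0.4234, -0.3752, 0.0875]
eef_rot: [0.144, 0.99, -0.0, 0.001]
contact_force: [-1.5, 1.1, 4.7]
gripper_width: 0.0504
```

Contact. Releasing, rising and backing off.

>>> play_rows(plan=[{"x": 0, "y": 0, "z": 0.001, "rx": 0, "ry": 0, "rz": 0, "fingers": 0.05}, {"x": 0, "y": 0, "z": 0.001, "rx": 0, "ry": 0, "rz": 0, "fingers": 0.056}, {"x": 0, "y": 0, "z": 0.001, "rx": 0, "ry": 0, "rz": 0, "fingers": 0.07}, {"x": 0, "y": 0, "z": 0.001, "rx": 0, "ry": 0, "rz": 0, "fingers": 0.085}, {"x": 0, "y": 0, "z": 0.001, "rx": 0, "ry": 0, "rz": 0, "fingers": 0.085}, {"x": 0, "y": 0, "z": 0.005, "rx": 0, "ry": 0, "rz": 0, "fingers": 0.085}, {"x": 0, "y": 0, "z": 0.02, "rx": 0, "ry": 0, "rz": 0, "fingers": 0.085}, {"x": 0, "y": 0, "z": 0.05, "rx": 0, "ry": 0, "rz": 0, "fingers": 0.085}, {"x": 0, "y": 0, "z": 0.09, "rx": 0, "ry": 0, "rz": 0, "fingers": 0.085}, {"x": 0, "y": 0, "z": 0.12, "rx": 0, "ry": 0, "rz": 0, "fingers": 0.085}])

```text
time: 28.45
tool_pos: [0.4232, -0.375, 0.2088]
eef_rot: [0.144, 0.99, -0.0, 0.001]
contact_force: [0.0, -0.6, 0.6]
gripper_width: 0.085
```

>>> play_rows(plan=[{"x": -0.01, "y": 0.02, "z": 0.01, "rx": 0, "ry": 0, "rz": 0, "fingers": 0.085}, {"x": -0.03, "y": 0.05, "z": 0.02, "rx": 0, "ry": 0, "rz": 0, "fingers": 0.085}, {"x": -0.055, "y": 0.085, "z": 0.03, "rx": 0, "ry": 0, "rz": 0, "fingers": 0.085}, {"x": -0.08, "y": 0.12, "z": 0.03, "rx": 0, "ry": 0, "rz": 0, "fingers": 0.085}, {"x": -0.1, "y": 0.15, "z": 0.03, "rx": 0, "ry": 0, "rz": 0, "fingers": 0.085}, {"x": -0.11, "y": 0.17, "z": 0.03, "rx": 0, "ry": 0, "rz": 0, "fingers": 0.085}, {"x": -0.11, "y": 0.18, "z": 0.03, "rx": 0, "ry": 0, "rz": 0, "fingers": 0.085}, {"x": -0.11, "y": 0.18, "z": 0.03, "rx": 0, "ry": 0, "rz": 0, "fingers": 0.085}])

```text
time: 29.25
tool_pos: [0.3133, -0.1944, 0.2369]
eef_rot: [0.144, 0.99, -0.0, 0.001]
contact_force: [-0.3, -0.3, -0.2]
gripper_width: 0.0849
```

```bash
for a in "yellow 28 0.432 0.375" "green 62 0.617 -0.118" "blue 112 0.422 -0.374"; do echo $a; python3 chk.py $a; done
python3 - <<'E'
from h import *
cv2.imwrite("pics/end_side.png",np.load("last_side.npz")["image"]);cv2.imwrite("pics/end_top.png",np.load("last_top.npz")["image"])
E
```

```text
yellow 28 0.432 0.375
[ 0.31332032 -0.19437892  0.23689634] [-0.28277539 -0.26718176 -0.16572277]
top 372 ztop 0.1771 mean [0.4312 0.3744 0.1756] mid [0.4328 0.3748 0.1765] ext [0.049 0.048 0.007]
side 614 ztop 0.1750 mean [0.4345 0.3763 0.1734] mid [0.4349 0.3751 0.1743] ext [0.05  0.051 0.007]
green 62 0.617 -0.118
[ 0.31373845 -0.19540143  0.23642934] [-0.34697756 -0.83484855  0.06262145]
top 285 ztop 0.1746 mean [ 0.6141 -0.1182  0.173 ] mid [ 0.6137 -0.1181  0.1743] ext [0.048 0.048 0.007]
side 211 ztop 0.1740 mean [ 0.6176 -0.1177  0.1722] mid [ 0.6169 -0.118   0.1731] ext [0.049 0.048 0.006]
blue 112 0.422 -0.374
[ 0.31366724 -0.19562809  0.23613854] [ 0.20589253 -0.64215261 -0.32510344]
top 289 ztop 0.1184 mean [ 0.4218 -0.3747  0.1167] mid [ 0.4214 -0.3752  0.1181] ext [0.047 0.048 0.007]
side 206 ztop 0.1159 mean [ 0.4242 -0.3728  0.1146] mid [ 0.4242 -0.3738  0.1148] ext [0.049 0.051 0.006]
```

View pics/end_side.png

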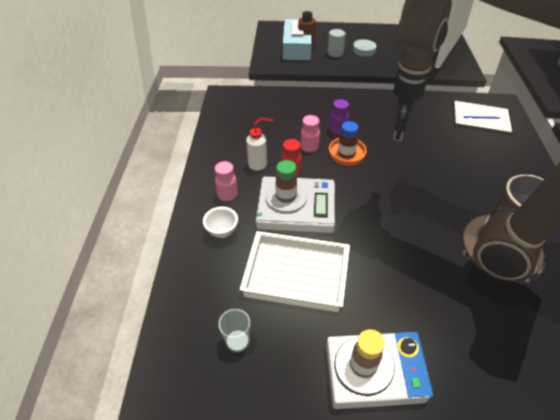

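View pics/end_top.png

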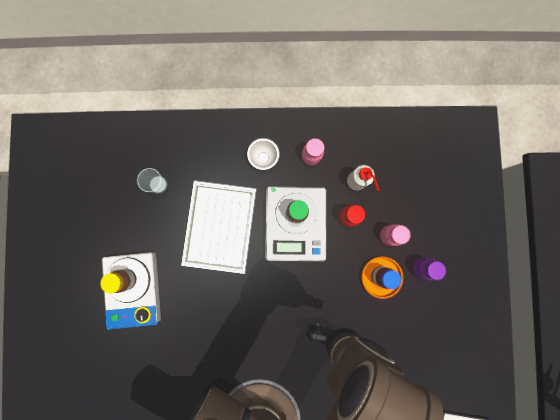

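All three bottles stand upright in their places: in the side view, yellow at (369,350) on the stirrer, green at (287,180) on the balance and blue at (349,140) in the dish. The bystanders are where they were and the gripper is clear.

```bash
python3 -c "
from plant import env
print(env.hand_in())"
```

```text
the job is handed in; nothing more can be done
None
```

All three bottles are at their new stations and the job is handed in, at about 29 s on the robot's clock against the 112 s limit. `hand_in` reported no verdict.

I stood blue in the tray first, then moved yellow to the stirrer, green to the balance and blue from the tray to the dish. Each set-down was lowered slowly until the wrist force showed contact (about 5 N; the tray set-down reached about 10 N), then released.

Last checks with both cameras, measured from the cap tops:

| Bottle | Place | Distance from centre | Limit |
|---|---|---|---|
| Yellow | Stirrer | about 3–4 mm | 15 mm |
| Green | Balance | about 1 mm | 15 mm |
| Blue | Dish | about 2 mm | 22 mm |

- **Upright and resting:** cap-top heights match bottles resting upright on their surfaces to within about 3 mm, and the last pictures show all three upright.
- **Surroundings:** the beaker, wash bottle, mortar and look-alikes look unmoved in the last pictures, and the open gripper is well clear of everything.
- **Disagreement:** the two cameras differ by about 2–3 mm in x throughout, which is within the tolerances. No check failed.

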